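Find the hidden catch and open the power box hatch

TASK

The hatch of the grey power box is held by a hidden catch: one of the four look-alike black caps in front of it is really its button, the others are dead blanks. Feel along the row with a fingertip until a cap gives, press it so that the hatch springs free, then push the hatch by its front edge fully open against its stop. Grip and lift nothing: leave the loose things on the bench where they are.

Things in the scene. Friction and masses are not known exactly. Their poses are not given: they have to be found in the camera images.
- power_box: Grey power box, screwed to the bench, immovable; flat top panel 45 mm above the bench. Origin: on the bench under the middle of the row of caps. x points from the row to the hatch (the way the hatch slides open), y along the row, z up. Spans x -32 to +125 mm, y +-95 mm (low screw flanges to +-109).
- cap_row (a point): Middle of the row of four look-alike black caps, on the level of their tops (44 mm above the bench, 1 mm below the panel); axes as the box. The caps are centred at x = 0, y = -60, -20, +20 and +60 mm of the box, each 40 mm (x) by 38.5 mm (y).
- row_end (a point): Centre of the top of the cap at y = +60 mm, where the row ends. Three caps are rigid blanks; one, a different one each time, is the button. It sinks straight down up to 6 mm on a spring (2 N at first, 5.5 N fully down) and frees the hatch from about 3 mm. Let go, it rises again; the freed hatch stays free. Only feeling or trying tells which it is.
- hatch_edge (a point): Middle of the hatch's front edge (beside the caps), half way up; moves with the hatch. The hatch is a black plate 88 mm (x) by 166 mm (y) with grey ribs and an orange line along the front edge. Its upright front face stands 6 mm proud of the panel, so a fingertip just over the panel can push it. Shut, that face is at x = +30 mm of the box.
- hatch (a joint): How far the hatch has slid open along the box's +x, in m: 0 shut, 0.045 fully open at its stop. Caught, it slides no more than about 1 mm. When the button is pressed it springs open to about 0.015 (a yellow carrier shows in the gap); from there it is pushed on with 5 N at most, and it stays where it is left.
- solder_spool: Loose bystander: spool of solder wire with green flanges, standing on end, 62 mm across, 46 mm high; origin at the centre of its underside.
- red_bin: Loose bystander: small red bin of screws, 67x73x47 mm; origin at the centre of its underside.
- alu_spacer: Loose bystander: aluminium block with a hole, 50x30x30 mm; origin at the centre of its underside.
- multimeter: Loose bystander: yellow and black hand multimeter, 164x81x46 mm; origin at the centre of its underside.
- nut_driver: Loose bystander: nut driver with yellow handle, 171 mm long, lying on the bench; origin at the middle of its underside.

How it is judged:
On the way, in this order (a step that is already met when the one before it is completed fails the run):
1. the catch is released: the hatch has sprung at least 8 mm open (value of joint hatch above 0.008 m), for 0.2 s.
2. the hatch is pushed fully open (value of joint hatch above 0.04 m), for 0.2 s.
At the end, for the whole second after the job is handed in: The hatch stands open by more than 40 of its 45 mm and at rest, and every loose thing is within 20 mm of where it started (value of joint hatch above 0.04 m and velocity of joint hatch below 0.01 m/s and distance of each of solder_spool, red_bin, alu_spacer, multimeter, nut_driver from where it was at the start of the episode below 0.02 m); the robot touches nothing.
It fails at once if the solder spool is lifted, carried or shifted by more than 20 mm (distance of solder_spool from where it was at the start of the episode above 0.02 m).
It fails at once if the red parts bin is lifted, carried or shifted by more than 20 mm (distance of red_bin from where it was at the start of the episode above 0.02 m).
It fails at once if the aluminium block is lifted, carried or shifted by more than 20 mm (distance of alu_spacer from where it was at the start of the episode above 0.02 m).
It fails at once if the multimeter is lifted, carried or shifted by more than 20 mm (distance of multimeter from where it was at the start of the episode above 0.02 m).
It fails at once if the nut driver is lifted, carried or shifted by more than 20 mm (distance of nut_driver from where it was at the start of the episode above 0.02 m).
It also fails if it takes over 51 s, if anything falls off the work surface, if the arm or the gripper's body presses on something with over 40 N, if the wrist force passes 120 N, or if a joint passes its speed limit or range.

ROBOT

A 6-joint arm with a two-finger parallel gripper is mounted at the origin on the work surface; the furniture and walls round the work are solid. World frame = base frame: x ahead of the robot, y to its left, z up, the work surface at z = 0. Lengths are in m, angles in rad, forces in N, time in s.
With the tool pointing down it reaches from about 0.275 to 0.875 m from the base axis. Payload 12.5 kg.
Tool frame: the origin (TCP) lies at the very end of the fingers, on their centre line; the grasp point (between the pads) lies 19 mm behind it; z points along the fingers, y is the line along which they close (so a half turn about z gives the same grasp; the last joint's range is limited). The gripper opens to 85 mm and grips with 20 to 120 N. Pads are 22 mm wide; open, the fingers measure 114 mm over their backs; the gripper's body (76 mm by 85 mm) begins 54 mm behind the grasp point. The pads swing forward as they close: fully open they stand 13 mm farther back than shut.
Start: joints at [-1.392, 0.351, 1.652, -0, 1.139, -0.085], TCP at [0.143, -0.531, 0.231] pointing down, gripper open.
Joint ranges: [-2.75, 2.75], [-0.79, 2.1], [0.01, 2.65], [-1.57, 4.71], [0.07, 3.14], [-2.87, 2.87]. Speed limits (rad/s): [2.22, 2.22, 2.79, 3.14, 3.14, 3.14].

INTERFACE

Orientations are given as a rotation vector (axis times angle).
In Python, from station import bot, kin, vision, job, nets gives the robot as it stands. Calls block until the motion is done:
- bot.movep(position, orientation): joint-space move of the TCP to a pose.
- bot.move_straight(position, rotation=None, vel=0.15, stop_force=None): straight line of the TCP; rotation=None keeps the orientation; vel is the mean speed in m/s. With stop_force (N) it stops when the force on the tool has changed by that much, and returns True; else False.
- bot.goto_joints(angles): joint-space move.
- bot.set_gripper(opening, grasp_force=None): opening from 0.0 (shut) to 1.0 (fully open); grasp_force is the grip in N (None keeps the last); returns when the fingers have stopped.
- bot.sleep(seconds).
- kin.ik(position, orientation): joint angles nearest the present ones, or None.
- bot.sense(): the state.
- vision.grab_frame(name): name is "scene" or "top" or "wrist"; returns a dict with "image" (480x640x3 uint8, red, green, blue), "fov_y" (degrees; the focal length in pixels is half the picture's height over the tangent of half this angle, whatever the lens; pixels are square), "cx", "cy" (the principal point, pixels), "k1" (the pictures are not rectified: a ray, as slopes to the right and down, at radius r is drawn at 1 + k1 r^2 times it, then the intrinsics apply), "R" (3x3) and "t" (3): a world point X has camera coordinates R X + t; the wrist camera has in their place "hand_eye" (4x4, takes a point from camera to tool coordinates, whose origin is the TCP and whose axes are the flange's). Camera axes: x right, y down, z forward; pixel columns grow to the right and rows downward; lengths in m; the calibration is good to about 2 mm. A picture is of the moment at which its call begins: read the wrist's pose just before it. There is no depth.
A pose or a line that the arm cannot do raises bot.Unreachable and nothing moves.
- job.close_job(): hands the job in; it is judged then, once.
Trained networks look in a picture, given as the dict that the camera call returned (one of the last four; its "shot" number tells which), for a name from the list of things; names that differ only in an ending like _2 or _b are one class to them, and where a whole thing is asked for, a point or a joint stands for the part that bears it (a point fixed in the world has none). Each returns a list of dicts, best first, with "confidence" (0 to 1); they miss things now and then, are a little off and sometimes report something else, mostly with a low value. They report only what shows in the picture. A call takes as long as a camera call.
- nets.find_in(picture, query): "uv" ([column, row] in pixels, amid what is visible of it).
- nets.spot_point(picture, query): "uv" ([column, row] in pixels: a listed point, or the origin of a listed thing).
The state is a dict: "clock": time; "qpos": joint angles; "joint_velocities": joint speeds; "joint_efforts": joint torques, N m; "tcp_pos": TCP position; "tool_rot": TCP orientation; "force": force on the tool from outside, world axes, zero at the start; "ft_torque": the same for the moment, N m; "finger_gap": opening from 0.0 (shut) to 1.0 (fully open); "grasp_force": force on a finger pad.
Only numpy, scipy, OpenCV 4.12 (cv2) and the standard library are available. Lean on these libraries where they do the work, as an engineer would, in place of code of your own. Each camera call takes 0.05 s, during which the arm holds its last target. There are 200 camera calls.

## Working session

There is one attempt and no reset: what is moved stays moved. The work goes in short steps, each a Python script; the robot and the scene stay as the last script left them, time stands still between calls to the robot, and variables do not carry over. Pictures are saved under pics/ and viewed, at most 10 in all, crops included, and the job is handed in when it is done.

```bash
mkdir -p pics; cat > h.py <<'E'
import numpy as np, cv2
from station import bot, kin, vision, job, nets
from scipy.spatial.transform import Rotation as Ro
def ray(f,uv,pose=None):
    h=f["image"].shape[0]; fl=h/2/np.tan(np.radians(f["fov_y"])/2)
    d=np.array([(uv[0]-f["cx"])/fl,(uv[1]-f["cy"])/fl]); u=d.copy()
    for _ in range(20): u=d/(1+f["k1"]*(u@u))
    r=np.array([u[0],u[1],1.])
    if "R" in f:
        R=np.array(f["R"]);return -R.T@np.array(f["t"]),R.T@r
    H=np.array(f["hand_eye"]);T=Ro.from_rotvec(pose[1]).as_matrix()
    return np.array(pose[0])+T@H[:3,3],T@H[:3,:3]@r
def hit(f,uv,z,pose=None):
    o,d=ray(f,uv,pose);return o+d*(z-o[2])/d[2]
def save(f,n): cv2.imwrite("pics/"+n,cv2.cvtColor(f["image"],cv2.COLOR_RGB2BGR))
E
python3 - <<'E'
from h import *
np.set_printoptions(precision=4,suppress=True)
for c in ["top","scene"]:
    f=vision.grab_frame(c);save(f,c+".png")
    for n,z in [("power_box",0),("cap_row",.044),("row_end",.044),("hatch_edge",.048)]:
        for r in nets.spot_point(f,n)[:2]: print(c,n,r["uv"],r["confidence"],hit(f,r["uv"],z))
    for n in ["solder_spool","red_bin","alu_spacer","multimeter","nut_driver"]:
        for r in nets.spot_point(f,n)[:1]: print(c,n,r["uv"],r["confidence"],hit(f,r["uv"],0))
s=bot.sense();print(s["clock"],s["tool_rot"])
E
```

```text
top power_box [323.4, 252.3] 0.82 [0.4417 0.0102 0.    ]
top cap_row [324.2, 250.4] 0.62 [0.4431 0.0079 0.044 ]
top row_end [294.9, 249.5] 0.72 [0.4459 0.0654 0.044 ]
top hatch_edge [325.2, 236.6] 0.67 [0.4699 0.0054 0.048 ]
top hatch_edge [160.6, 264.4] 0.55 [0.4206 0.3338 0.048 ]
top solder_spool [468.6, 235.6] 0.73 [ 0.471  -0.2904  0.    ]
top red_bin [237.7, 296.5] 0.74 [0.3536 0.1881 0.    ]
top alu_spacer [235.9, 203.0] 0.93 [0.5478 0.1908 0.    ]
top multimeter [164.5, 264.7] 0.83 [0.4214 0.3428 0.    ]
scene power_box [328.5, 255.6] 0.64 [0.4441 0.0075 0.    ]
scene cap_row [324.1, 240.0] 0.73 [0.4526 0.0136 0.044 ]
scene cap_row [230.1, 262.3] 0.42 [0.5079 0.2205 0.044 ]
scene row_end [301.9, 249.3] 0.84 [0.4549 0.0712 0.044 ]
scene hatch_edge [321.0, 232.4] 0.84 [0.4743 0.0071 0.048 ]
scene red_bin [278.5, 316.5] 0.57 [0.3513 0.1974 0.    ]
scene alu_spacer [302.0, 248.3] 0.62 [0.4993 0.0434 0.    ]
scene multimeter [198.3, 321.6] 0.75 [0.4325 0.3392 0.    ]
1.0 [-3.1143 -0.4131 -0.    ]
```

View pics/top.png

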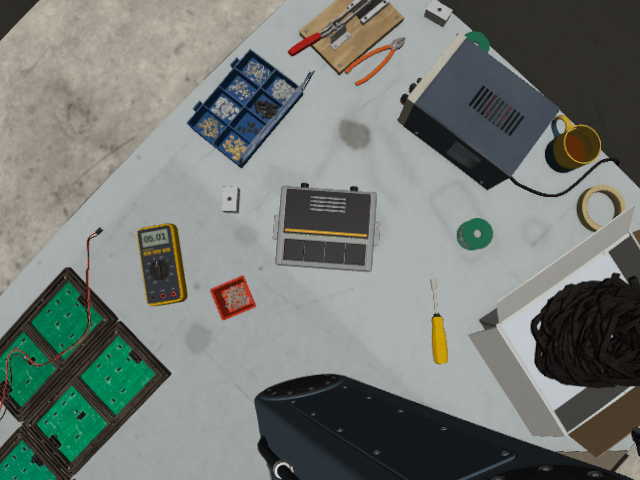

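View pics/scene.png

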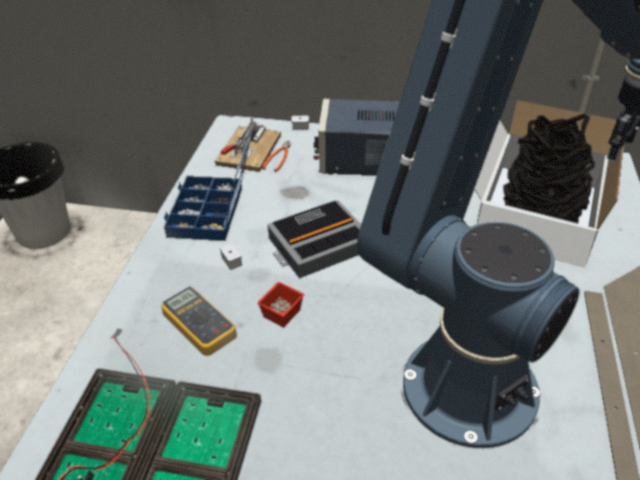

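The top view shows the box at (325,228) with its cap row at row ~252 and its orange line from (285,230) to (367,235), so it is yawed by about -0.05 rad. The networks agree with that. Next I rise clear of the carton and look from above with the wrist camera.

```bash
python3 - <<'E'
from h import *
np.set_printoptions(precision=4,suppress=True)
s=bot.sense();p=np.array(s["tcp_pos"])
bot.move_straight(p+[0,0,.12],vel=.25)
rv=(Ro.from_euler("z",-.05)*Ro.from_euler("x",np.pi)).as_rotvec()
bot.movep([.42,.008,.28],rv)
bot.set_gripper(0.0)
s=bot.sense();pose=(s["tcp_pos"],s["tool_rot"])
f=vision.grab_frame("wrist");save(f,"w1.png")
for n,z in [("cap_row",.044),("row_end",.044),("hatch_edge",.048)]:
    for r in nets.spot_point(f,n)[:1]: print(n,r["uv"],r["confidence"],hit(f,r["uv"],z,pose))
print(s["clock"],pose,s["force"],s["finger_gap"])
# orange line fit
hsv=cv2.cvtColor(f["image"],cv2.COLOR_RGB2HSV)
m=cv2.inRange(hsv,(8,140,140),(28,255,255))
n,l,st,c=cv2.connectedComponentsWithStats(m);k=1+np.argmax(st[1:,4]);print(st[k])
ys,xs=np.where(l==k)
P=np.array([hit(f,(x,y),.051,pose) for x,y in zip(xs,ys)])[:,:2]
(w)=cv2.minAreaRect(P.astype(np.float32)*1000);print(w,cv2.boxPoints(w))
E
```

```text
cap_row [325.4, 176.0] 0.93 [0.4411 0.0057 0.044 ]
hatch_edge [326.1, 143.5] 0.8 [0.4736 0.0034 0.048 ]
4.5833 (array([0.42 , 0.008, 0.28 ]), array([ 3.1406, -0.0785,  0.    ])) [-0.5952  0.2474 -0.4214] -0.00020067854701128496
[ 504  275   23   72 1384]
((278.20709228515625, -200.74200439453125), (89.33068084716797, 25.203462600708008), 6.446077346801758) [[ 232.4094 -193.2344]
 [ 235.2389 -218.2786]
 [ 324.0048 -208.2496]
 [ 321.1753 -183.2054]]
```

View pics/w1.png

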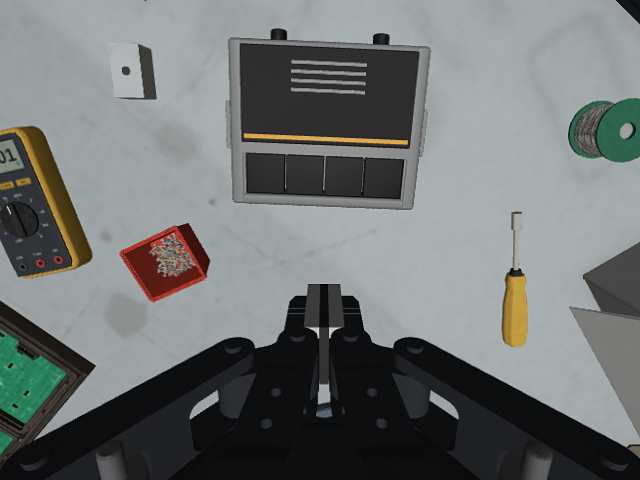

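The picture shows the caps from (265,173) to (384,179) and the orange line from (244,137) to (408,143). The bystanders are all clear of the row. I'll take the yaw from these points, then feel along the caps.

```bash
cat > feel.py <<'E'
from h import *
np.set_printoptions(precision=4,suppress=True)
s=bot.sense();pose=(s["tcp_pos"],s["tool_rot"])
f=vision.grab_frame("wrist")
a,b=hit(f,(265,173),.044,pose),hit(f,(384,179),.044,pose)
c,d=hit(f,(244,137.5),.051,pose),hit(f,(408,143.5),.051,pose)
y1,y2=[np.arctan2(-(v[0]),v[1]) for v in (a-b,c-d)]
print(a,b,c,d,y1,y2,np.linalg.norm(a-b),np.linalg.norm(c-d))
yaw=(y1+y2)/2; ey=np.array([-np.sin(yaw),np.cos(yaw),0]); ex=np.array([np.cos(yaw),np.sin(yaw),0])
o=(a+b)/2; o[2]=0
print("origin",o,"edge x",((c+d)/2-o)@ex,((c+d)/2-o)@ey)
assert abs(np.linalg.norm(a-b)-.12)<.01 and abs(((c+d)/2-o)@ex-.032)<.01
np.save("box.npy",np.array([*o[:2],yaw]))
rv=(Ro.from_euler("z",yaw)*Ro.from_euler("x",np.pi)).as_rotvec()
P=lambda x,y,z:o+ex*x+ey*y+[0,0,z]
bot.movep(P(-.002,.06,.09),rv)
for y in (.06,.02,-.02,-.06):
    bot.move_straight(P(-.002,y,.053),rv,vel=.12)
    f0=bot.sense()["force"]
    hitf=bot.move_straight(P(-.002,y,.0385),vel=.02,stop_force=12)
    s=bot.sense();print(y,hitf,s["tcp_pos"],s["force"]-f0,s["clock"])
    if not hitf: bot.sleep(.4)
    bot.move_straight(P(-.002,y,.058),vel=.12)
    if not hitf: break
bot.move_straight(P(-.002,y,.12),vel=.2)
s=bot.sense();pose=(s["tcp_pos"],s["tool_rot"])
f=vision.grab_frame("top");save(f,"t2.png")
for r in nets.spot_point(f,"hatch_edge")[:2]: print(r,(hit(f,r["uv"],.048)-o)@ex)
f=vision.grab_frame("wrist");save(f,"w2.png")
for r in nets.spot_point(f,"hatch_edge")[:2]: print(r,(hit(f,r["uv"],.048,pose)-o)@ex)
E
python3 feel.py
```

```text
[0.4472 0.0671 0.044 ] [ 0.435  -0.0542  0.044 ] [0.4835 0.0832 0.051 ] [ 0.4698 -0.0768  0.051 ] -0.10020802517216984 -0.08545056194431822 0.1219585793623453 0.16054873597533248
origin [0.4411 0.0064 0.    ] edge x 0.03568179826789576 6.121079078113299e-05
0.06 False [0.4448 0.0664 0.0386] [-0.0343 -0.3488  5.8847] 6.9833
{'uv': [328.8, 230.7], 'confidence': 0.62} 0.040785695216321936
{'uv': [428.2, 165.3], 'confidence': 0.67} 0.04775007888363932
```

View pics/w2.png

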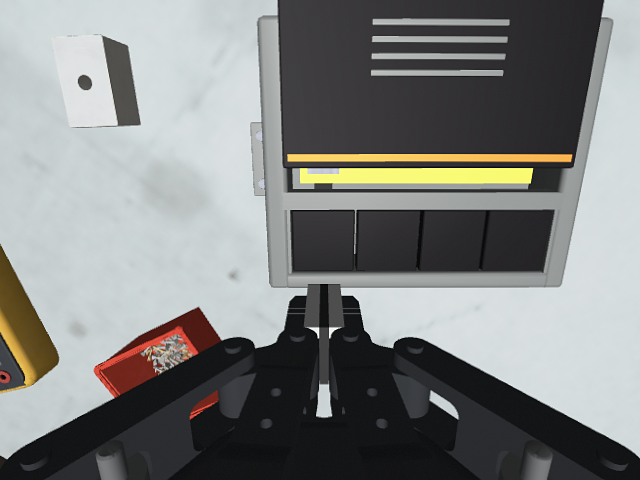

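The first cap gave, with about 5.9 N at 5.5 mm. The picture confirms the hatch has sprung: there is a yellow carrier in the gap at (415,176), and the front edge is at row ~165. Now I push it open.

```bash
python3 - <<'E'
from h import *
np.set_printoptions(precision=4,suppress=True)
bx,by,yaw=np.load("box.npy")
ey=np.array([-np.sin(yaw),np.cos(yaw),0]); ex=np.array([np.cos(yaw),np.sin(yaw),0]);o=np.array([bx,by,0])
P=lambda x,y,z:o+ex*x+ey*y+[0,0,z]
bot.move_straight(P(.012,0,.09),vel=.2)
print(bot.move_straight(P(.012,0,.0475),vel=.08,stop_force=10))
h=bot.move_straight(P(.085,0,.0475),vel=.03,stop_force=14)
s=bot.sense();q=s["tcp_pos"];print(h,(q-o)@ex,q,s["force"],s["clock"])
bot.sleep(.3)
bot.move_straight(q-ex*.012,vel=.05)
bot.move_straight(q-ex*.03+[0,0,.1],vel=.2)
s=bot.sense();pose=(s["tcp_pos"],s["tool_rot"])
f=vision.grab_frame("wrist");save(f,"w3.png")
for r in nets.spot_point(f,"hatch_edge")[:2]: print(r,(hit(f,r["uv"],.048,pose)-o)@ex)
print(s["clock"],s["force"])
E
```

```text
False
True 0.06488979065899769 [0.5057 0.0005 0.0468] [-2.0681  0.4433  1.6437] 11.1833
{'uv': [321.7, 173.1], 'confidence': 0.68} 0.07621855013565759
12.525 [-0.2571 -0.2148 -0.9656]
```

View pics/w3.png

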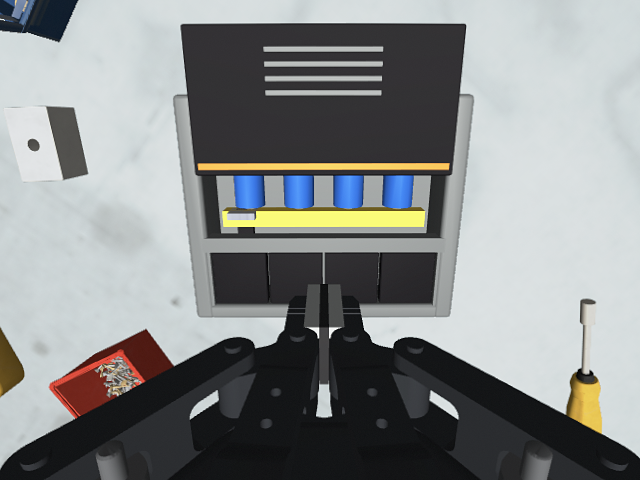

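The hatch edge is at x ≈ 76 mm against 75 mm expected at the stop. Blue cells now show in the wide gap around (315,190), and the arm is clear. Handing in.

```bash
python3 -c "
from station import job
print(job.close_job())"
```

```text
the job is handed in; nothing more can be done
None
```

The cap at y = +60 mm was the button: pressing it freed the hatch, which I pushed open until the arm met its stop (front edge measured at about 76 mm, 75 mm expected), and I handed the job in with the arm clear and no loose thing touched.

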